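# Load the sloped tin rack in the pantry

### The arm

A 6-joint arm with a two-finger parallel gripper is mounted at the origin on the work surface. World frame = base frame: x ahead of the robot, y to its left, z up, the work surface at z = 0. Lengths are in m, angles in rad, forces in N, time in s.
With the tool pointing down it reaches from about 0.275 to 0.825 m from the base axis. Payload 5.2 kg.
Tool frame: the origin (TCP) lies on the centre line of the jaws, within the pads' length; the fingertips stand 17 mm ahead of it and the grasp point (between the pads) lies 2 mm behind it; z points along the fingers, y is the direction in which the jaws open and shut (so a half turn about z gives the same grasp; the last joint's range is limited). The gripper opens to 93 mm and grips with 3 to 60 N. Pads are 15 mm wide; open, the fingers measure 128 mm over their backs; the gripper's body (75 mm by 188 mm) begins 65 mm behind the grasp point.
Start: joints at [0.908, 0.259, 1.535, -0, 1.348, -0.203], TCP at [0.244, 0.493, 0.236] pointing down, gripper open.
Joint ranges: [-3.14, 3.14], [-0.91, 2.08], [0.19, 2.58], [-1.22, 4.36], [0.22, 2.71], [-3.12, 3.12]. Speed limits (rad/s): [2.57, 2.57, 3.14, 3.14, 3.14, 3.14].

### API

Orientations are given as a rotation vector (axis times angle).
In Python, from workcell import get_obs, vision, order gives the robot as it stands.
- The arm moves only by the tool servo_tool, never from a script. Its argument "steps" is a list of rows, each an object of numbers: "gripper": the closure, from -1 (fully open) to 1 (shut); "tx", "ty", "tz": the shift along the tool's x, y, z in m; "rx", "ry", "rz": the turn, a rotation vector about the tool's x, y, z in rad. In form: [{"gripper": .., "tx": .., "ty": .., "tz": .., "rx": .., "ry": .., "rz": ..}, ...]. A call has 1 to 12 rows; each row shifts and turns the pose as measured when the row begins, along the tool's axes as they then stand; what a row does not reach is not made up. A row lasts 1/10 s, in which the tool goes at most 50 mm and 8.59 degrees, less where a joint would pass 70% of its speed; a pose out of reach is approached as far as the arm can. A call is refused whole if a number of a shift passes 0.05 or a number of a turn 0.15, either way. A call with a gripper value outside its range is refused whole. The fingers move at their own pace and stop on an object; "force" is the grip in N (left out, the last holds). Time passes only in rows, so rows that do not move let the fingers close. It gives the time, the measured TCP pose, the force and the opening at its end, in the units of the state.
- get_obs(): the state, without advancing time (a new reading comes with each control period).
- vision.get_image(name): name is "side" or "top" or "wrist"; returns a dict with "img" (480x640x3 uint8, blue, green, red), "fx", "fy", "cx", "cy" (pixels), "rvec" (rotation vector, rad) and "tvec" (3), from world to camera coordinates, as OpenCV has them; the wrist camera has in their place "mount" (4x4, takes a point from camera to tool coordinates, whose origin is the TCP and whose axes are the flange's). Camera axes: x right, y down, z forward; pixel columns grow to the right and rows downward; lengths in m; the calibration is good to about 2 mm. A picture is of the moment at which its call begins: read the wrist's pose just before it. There is no depth.
- order.finish_job(): hands the job in, once; it reports no verdict.
The state is a dict: "t": time; "joints": joint angles; "qd": joint speeds; "tau": joint torques, N m; "tool_pos": TCP position; "orientation": TCP orientation; "wrist_force": force on the tool from outside, world axes, zero at the start; "ft_torque": the same for the moment, N m; "grip_width": finger opening in m.
Only numpy, scipy, OpenCV 4.12 (cv2) and the standard library are available. Lean on these libraries where they do the work, as an engineer would, in place of code of your own. Each camera call takes 0.05 s, during which the arm holds its last target. There are 200 camera calls.

### The job

A chip of broken crate wood lies at the foot of the sloped tin rack: put it in the black bin first. Then slide both spice tins from the level landing down the slope until each rests against the blue back stop, keeping them standing on the rack (push them, do not lift them off or knock them over). Leave the jar, measuring cup, creamer and mortar where they are.

Things in the scene. Friction and masses are not known exactly. Their poses are not given: they have to be found in the camera images.
- rack: fixed aluminium tin rack, 310 x 168 mm. Origin: under its middle, on the work surface; x downhill, y across, z up. Level landing at x = -155 to -65 mm, 67 mm high, open at its uphill end; then a 12 degree slope down to the blue back stop at x = 150 mm, where the surface is 21 mm high. Inner width 160 mm between side walls 4 mm thick, 14 mm high.
- rack_brow (a point): middle of the rack's brow, where the landing's level surface meets the slope; axes as the rack's. A divider 4 mm thick, 14 mm high runs along the rack's middle (y = 0) from the landing's uphill end to 115 mm past here: two lanes 78 mm wide, centrelines y = +41 and -41 mm. The slope's foot below it is undivided.
- rack_stop (a point): middle of the blue back stop's uphill face, on the surface of the slope. x points downhill along the slope, y across the rack, z square to the slope. The stop is square to the slope, 168 mm wide, 40 mm high, 6 mm thick. A tin at rest against it has its origin at x = -29 mm, z = 0 here and leans 12 degrees with the slope.
- tin_red: round spice tin with a dark lid and a red band, 58 mm across, 75 mm tall, 0.11 to 0.23 kg. Does not run down the slope by itself; topples if pushed near its top. Origin: centre of its underside, z along its axis. Starts standing on the landing, one tin in each lane, either way round.
- tin_green: round spice tin with a dark lid and a green band, 58 mm across, 75 mm tall, 0.11 to 0.23 kg. Does not run down the slope by itself; topples if pushed near its top. Origin: centre of its underside, z along its axis. Starts standing on the landing, one tin in each lane, either way round.
- chip: chip of broken crate wood, 42 x 22 x 20 mm (x, y, z), 15 g, lying on the slope's undivided foot, its long side (x) within about 35 degrees of downhill. Origin: centre of its underside.
- bin: fixed black open-topped plastic bin on a low steel rail, 160 x 140 mm (x, y) outside, walls 4 mm, inner floor 14 mm and rim 95 mm above the work surface. Origin: under its middle, on the work surface, z up.
- jar: bystander: empty mason jar with brass-coloured metal twist cap, 76 mm across, 130 mm tall. Origin: centre of its underside. Stands on the work surface; leave alone.
- measuring_cup: bystander: round aluminium measuring cup, 68 mm across, 55 mm tall, with a flat handle that reaches 108 mm from its axis along the body's x. Origin: centre of its underside. Stands on the work surface; leave alone.
- creamer: bystander: white ceramic creamer, 72 mm across, 75 mm tall, loop handle on its +y side. Origin: centre of its underside. Stands on the work surface; leave alone.
- mortar: bystander: small dark wooden mortar, 92 mm across, 75 mm tall. Origin: centre of its underside. Stands on the work surface; leave alone.

How it is judged:
By the outcome, as a careful person would: the job done as asked, in the order asked, and still so for the second after the job is handed in, with the robot touching nothing.
It also fails if it takes over 69 s, if anything falls off the work surface, if the arm or the gripper's body presses on something with over 40 N, if the wrist force passes 120 N, or if a joint passes its speed limit or range.

## Working session

There is one attempt and no reset: what is moved stays moved. The work goes in short steps, Python scripts to look and compute and a tool call to move; the robot and the scene stay as the last step left them, time stands still between calls to the robot, and variables do not carry over. Pictures are saved under pics/ and viewed, about 8 in all and at most 12, crops included, and the job is handed in when it is done.

Besides the shell and the picture viewer there is one more tool, called after "Emit:" by a JSON object that holds its "name" and its "arguments". servo_tool: Moves the arm, as the interface text tells. Its arguments: {"type":"object","properties":{"steps":{"type":"array"},"force":{"type":"number"}},"required":["steps"]}

```bash
mkdir -p pics; ls
cat > h.py <<'E'
import numpy as np,cv2
from workcell import get_obs,vision,order
R=lambda v:cv2.Rodrigues(np.array(v,float))[0]
def cam(n):
    o=get_obs(); d=vision.get_image(n)
    if 'mount' in d:
        T=np.eye(4);T[:3,:3]=R(o['orientation']);T[:3,3]=o['tool_pos'];T=T@np.array(d['mount'])
        d['Rwc'],d['c']=T[:3,:3],T[:3,3]
    else:
        r=R(d['rvec']);d['Rwc']=r.T;d['c']=-r.T@np.array(d['tvec']).ravel()
    return d
def ray(d,u,v): return d['Rwc']@np.array([(u-d['cx'])/d['fx'],(v-d['cy'])/d['fy'],1])
def onz(d,u,v,z):
    r=ray(d,u,v);return d['c']+r*(z-d['c'][2])/r[2]
def proj(d,p):
    q=d['Rwc'].T@(np.array(p)-d['c']);return np.array([d['fx']*q[0]/q[2]+d['cx'],d['fy']*q[1]/q[2]+d['cy']])
E
python3 - <<'E'
from h import *
for n in('top','side'):
    d=cam(n);cv2.imwrite(f'pics/{n}0.png',d['img']);print(n,d['c'],d['Rwc'][:,2],d['fx'])
print(get_obs())
E
```

```text
pics
top [0.42547093 0.01517651 1.16148439] [ 0.14374255  0.02192312 -0.98937225] 541.146219512399
side [ 0.28802931 -0.72499079  0.99001654] [ 0.24158742  0.61429228 -0.75118607] 456.9421112051336
{'t': 0.1, 'joints': array([ 9.08178595e-01,  2.59274735e-01,  1.53594180e+00, -8.30330380e-06,
        1.34801324e+00, -2.02806753e-01]), 'qd': array([-9.65852254e-05, -1.52223174e-03, -2.54828755e-03, -1.24456409e-04,
        3.12028077e-04,  6.72195570e-05]), 'tau': array([ 1.62394812e-03, -4.38205254e+01, -2.84644425e+01,  7.19913002e-02,
        3.62041534e-02, -5.53505231e-05]), 'tool_pos': array([0.24377709, 0.49251586, 0.23491112]), 'orientation': array([-7.15765633e-01, -3.05826940e+00,  2.33939270e-03]), 'wrist_force': array([ 0.08175136,  0.84115933, -0.47532092]), 'ft_torque': array([0.0103718 , 0.00579083, 0.00181531]), 'grip_width': 0.09294657276506485}
```

View pics/top0.png

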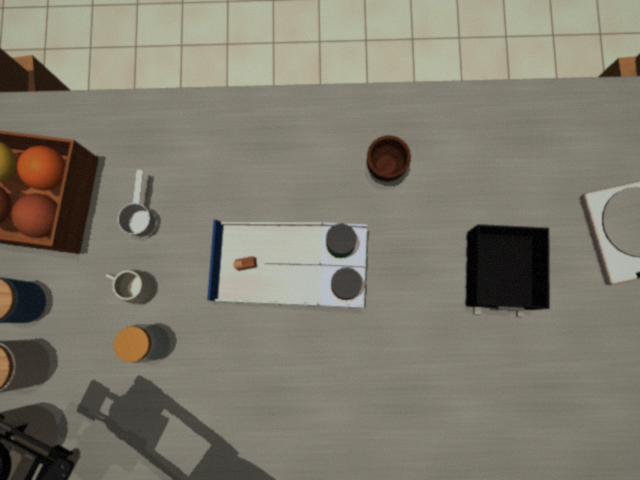

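View pics/side0.png

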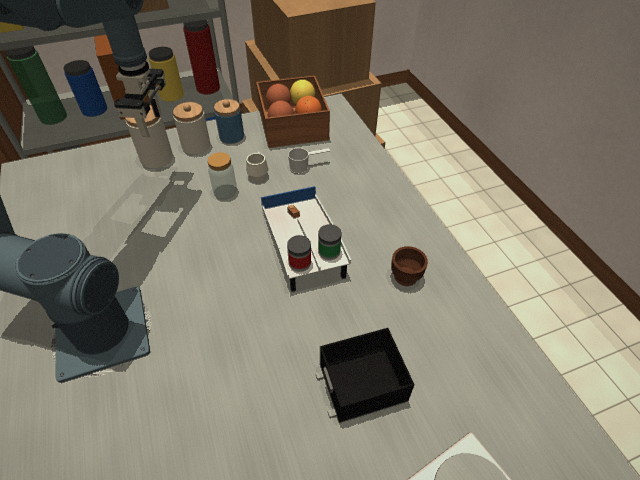

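Top view: the stop is on the left at x≈215, so downhill is image left. The chip is at (245,263), the green lid at (341,240) and the red lid at (347,283). The bin is centred at about (508,267), with bystanders clear on the left and a mortar at (388,158).

Run:
```python
from h import *
d=cam('top');im=d['img'];hsv=cv2.cvtColor(im,cv2.COLOR_BGR2HSV)
np.set_printoptions(precision=4,suppress=True)
def big(m,x0,y0,x1,y1,k=1):
    mm=np.zeros(m.shape,np.uint8);mm[y0:y1,x0:x1]=m[y0:y1,x0:x1]
    c,_=cv2.findContours(mm,cv2.RETR_EXTERNAL,cv2.CHAIN_APPROX_NONE)
    return sorted(c,key=cv2.contourArea)[::-1][:k]
H,S,V=cv2.split(hsv)
dark=((V<95)&(S<60)).astype(np.uint8)*255
for y0,y1 in((222,261),(264,302)):
    c=big(dark,322,y0,366,y1)[0];(u,v),r=cv2.minEnclosingCircle(c);print('lid',u,v,r,onz(d,u,v,.142), 'rad',r/d['fx']*1.02)
blue=((H>100)&(H<125)&(S>110)).astype(np.uint8)*255
b=cv2.boxPoints(cv2.minAreaRect(big(blue,200,210,230,310)[0]));print('stop box',b,[onz(d,*p,.06) for p in b])
wh=((V>150)&(S<40)).astype(np.uint8)*255
w=big(wh,205,210,375,315)[0];b=cv2.boxPoints(cv2.minAreaRect(w));print('rack box',b.tolist(),cv2.minAreaRect(w))
for p in b: print(onz(d,*p,.08)[:2],onz(d,*p,.067)[:2],onz(d,*p,.03)[:2])
br=((S>100)&((H<20)|(H>170))).astype(np.uint8)*255
c=big(br,225,248,262,280)[0];r=cv2.minAreaRect(c);print('chip',r,onz(d,*r[0],.043));bb=cv2.boxPoints(r);print([onz(d,*p,.043)[:2] for p in bb])
k=big(((V<60)).astype(np.uint8)*255,455,215,560,315)[0];r=cv2.minAreaRect(k);print('bin',r,onz(d,*r[0],.095));
cv2.imwrite('pics/rk.png',cv2.resize(im[205:320,195:385],None,fx=4,fy=4,interpolation=cv2.INTER_CUBIC))
```

```text
lid 340.77154541015625 240.3408203125 16.810773849487305 [ 0.5888 -0.011   0.142 ] rad 0.031686425421076365
lid 345.8888854980469 283.5 15.767020225524902 [ 0.5063 -0.0188  0.142 ] rad 0.029719066770024644
stop box [[207.5128 298.9618]
 [213.642  220.8151]
 [221.9633 221.4677]
 [215.8342 299.6144]] [array([0.4862, 0.2612, 0.06  ]), array([0.6483, 0.2505, 0.06  ]), array([0.6465, 0.2331, 0.06  ]), array([0.4845, 0.2441, 0.06  ])]
rack box [[215.98583984375, 300.3070373535156], [219.65753173828125, 220.75343322753906], [366.7288818359375, 227.54135131835938], [363.05718994140625, 307.094970703125]] ((291.35736083984375, 263.9241943359375), (147.2279052734375, 79.63829803466797), 2.642545223236084)
[0.4821 0.2396] [0.4828 0.2423] [0.4847 0.25  ]
[0.6441 0.2339] [0.6467 0.2365] [0.6542 0.244 ]
[ 0.624  -0.0657] [ 0.6264 -0.0667] [ 0.6332 -0.0694]
[ 0.4638 -0.0538] [ 0.4642 -0.0546] [ 0.4655 -0.057 ]
chip ((244.2307891845703, 263.1538391113281), (10.198039054870605, 21.1805419921875), 78.69007110595703) [0.5604 0.1889 0.043 ]
[array([0.567 , 0.2128]), array([0.5749, 0.1693]), array([0.5538, 0.1651]), array([0.5459, 0.2085])]
bin ((507.0, 267.0), (84.0, 82.0), 90.0) [ 0.537  -0.3373  0.095 ]
```

View pics/rk.png

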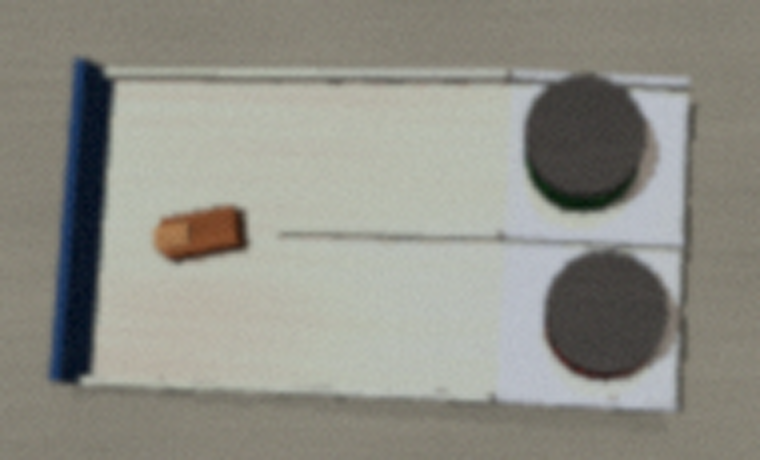

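```bash
cat >> h.py <<'E'
np.set_printoptions(precision=4,suppress=True)
E
python3 - <<'E'
from h import *
d=cam('top')
f=lambda u,v,z:onz(d,195+u/4,205+v/4,z)
e=f(686,245,.081);b=f(503,237,.081);l=f(280,234,.057)
print('end',e,'brow',b,'low',l,np.linalg.norm((e-b)[:2]),np.linalg.norm((l-b)[:2]))
for a,c in((e,l),(e,b)): print(np.degrees(np.arctan2(*(c-a)[1::-1])))
# walls top outer
w1=f(689,80,.081);w2=f(682,410,.081);s1=f(78,58,.06);s2=f(50,380,.06)
print(w1,w2,np.linalg.norm(w1-w2),np.degrees(np.arctan2(*(w1-w2)[1::-1])), s1,s2,np.linalg.norm(s1-s2),np.degrees(np.arctan2(*(s1-s2)[1::-1])))
# mapped chip and tins
o=get_obs();print(R(o['orientation']))
d=vision.get_image('wrist');print(d['mount'],d['fx'])
E
```

```text
end [ 0.545  -0.0629  0.081 ] brow [0.5507 0.0287 0.081 ] low [0.5572 0.1438 0.057 ] 0.09178405117256405 0.11525976824336931
86.63849361157273
86.43524314975956
[ 0.629  -0.0668  0.081 ] [ 0.4629 -0.0585  0.081 ] 0.1663836126683032 -2.8631849342851297 [0.651  0.2487 0.06  ] [0.484  0.2612 0.06  ] 0.16743292219080658 -4.259497004882565
[[-0.8961  0.4438 -0.0007]
 [ 0.4438  0.8961 -0.0009]
 [ 0.0002 -0.0011 -1.    ]]
[[-0.0005 -0.9689 -0.2474  0.0681]
 [ 1.     -0.0006  0.0005  0.    ]
 [-0.0007 -0.2474  0.9689 -0.1486]
 [ 0.      0.      0.      1.    ]] 391.0561024162823
```

Rack: downhill direction ≈ 86.5° in world, brow (0.551,0.029), both tins on their lane centrelines (±41 mm), all consistent with the given sizes. The chip is at (0.560,0.189), long axis ≈ 100°. Next: turn the tool and go above the chip.

Emit:
{"name": "servo_tool", "arguments": {"steps": [{"gripper": 0, "rz": 0.133}, {"rz": 0.133}, {"rz": 0.133}, {"rz": 0.133}, {"rz": 0.133}, {"rz": 0.133}, {"rz": 0.133}, {"gripper": 0}], "force": 15}}

```text
validation failed for argument at $.st...
```

Emit:
{"name": "servo_tool", "arguments": {"steps": [{"tx": -0.036, "ty": 0.026}, {"tx": -0.036, "ty": 0.026}, {"tx": -0.036, "ty": 0.026}, {"tx": -0.036, "ty": 0.026}, {"tx": -0.036, "ty": 0.026}, {"tx": -0.036, "ty": 0.026}, {"tx": -0.036, "ty": 0.026}, {"tx": -0.036, "ty": 0.026}, {"tx": -0.036, "ty": 0.026}, {"tx": -0.03, "ty": 0.025}, {"tx": 0, "ty": 0}]}}

```text
validation failed for argument at $.st...
```

Run:
```python
from h import *
o=get_obs();d=cam('wrist');cv2.imwrite('pics/w1.png',d['img'])
print(o['tool_pos'],R(o['orientation'])[:,1],o['grip_width'],o['t'],o['joints'],o['wrist_force'])
hsv=cv2.cvtColor(d['img'],cv2.COLOR_BGR2HSV);H,S,V=cv2.split(hsv)
m=((S>100)&((H<20)|(H>170))).astype(np.uint8)*255
c,_=cv2.findContours(m,cv2.RETR_EXTERNAL,cv2.CHAIN_APPROX_NONE)
for k in sorted(c,key=cv2.contourArea)[::-1][:3]:
    r=cv2.minAreaRect(k);print(r,onz(d,*r[0],.045));print(np.array([onz(d,*p,.05)[:2] for p in cv2.boxPoints(r)]))
```

```text
[0.2439 0.4927 0.2353] [ 0.4437  0.8962 -0.0008] 0.09297109855603991 0.25 [ 0.9082  0.259   1.5355 -0.      1.348  -0.2028] [-0.1139 -0.0562 -0.3288]
((545.0, 99.0), (198.0, 188.0), 90.0) [0.2391 0.7003 0.045 ]
[[0.1376 0.6561]
 [0.2014 0.7848]
 [0.3517 0.7445]
 [0.2798 0.5995]]
((447.0, 427.5), (35.0, 384.0), 90.0) [0.5002 0.5092 0.045 ]
[[0.3915 0.3459]
 [0.5612 0.6883]
 [0.6022 0.6773]
 [0.4281 0.3259]]
((592.4953002929688, 255.28269958496094), (77.43822479248047, 94.69502258300781), 88.75463104248047) [0.3871 0.6962 0.045 ]
[[0.332  0.666 ]
 [0.3668 0.7404]
 [0.4388 0.7227]
 [0.4022 0.6443]]
```

View pics/w1.png

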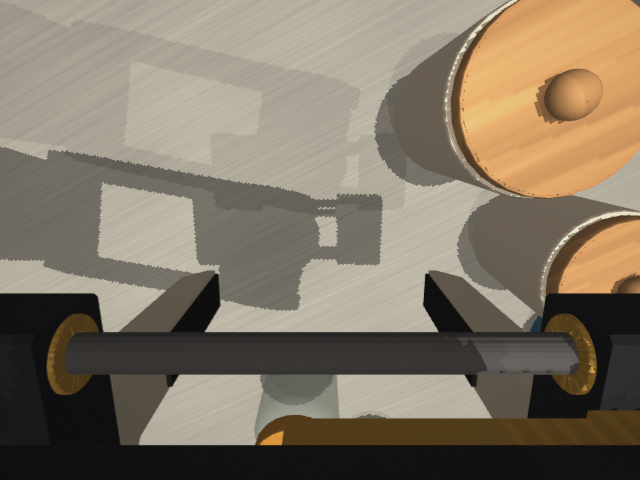

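The rows need every field. This view shows the wood-lidded canisters at upper right and the jar cap at the bottom edge, with the space below the tool clear. I'll translate first, then turn.

Emit:
{"name": "servo_tool", "arguments": {"steps": [{"gripper": 0, "tx": -0.042, "ty": -0.013, "tz": 0, "rx": 0, "ry": 0, "rz": 0}, {"gripper": 0, "tx": -0.042, "ty": -0.013, "tz": 0, "rx": 0, "ry": 0, "rz": 0}, {"gripper": 0, "tx": -0.042, "ty": -0.013, "tz": 0, "rx": 0, "ry": 0, "rz": 0}, {"gripper": 0, "tx": -0.042, "ty": -0.013, "tz": 0, "rx": 0, "ry": 0, "rz": 0}, {"gripper": 0, "tx": -0.042, "ty": -0.013, "tz": 0, "rx": 0, "ry": 0, "rz": 0}, {"gripper": 0, "tx": -0.042, "ty": -0.013, "tz": 0, "rx": 0, "ry": 0, "rz": 0}, {"gripper": 0, "tx": -0.042, "ty": -0.013, "tz": 0, "rx": 0, "ry": 0, "rz": 0}, {"gripper": 0, "tx": -0.042, "ty": -0.013, "tz": 0, "rx": 0, "ry": 0, "rz": 0}, {"gripper": 0, "tx": -0.042, "ty": -0.013, "tz": 0, "rx": 0, "ry": 0, "rz": 0}, {"gripper": 0, "tx": -0.042, "ty": -0.013, "tz": 0, "rx": 0, "ry": 0, "rz": 0}], "force": 15}}

```text
t: 1.3
tool_pos: [0.5707, 0.1846, 0.2348]
orientation: [-0.698, -3.062, -0.004]
wrist_force: [0.9, 0.5, -0.5]
grip_width: 0.0463
```

Emit:
{"name": "servo_tool", "arguments": {"steps": [{"gripper": 0, "tx": 0, "ty": 0, "tz": 0, "rx": 0, "ry": 0, "rz": 0.133}, {"gripper": 0, "tx": 0, "ty": 0, "tz": 0, "rx": 0, "ry": 0, "rz": 0.133}, {"gripper": 0, "tx": 0, "ty": 0, "tz": 0, "rx": 0, "ry": 0, "rz": 0.133}, {"gripper": 0, "tx": 0, "ty": 0, "tz": 0, "rx": 0, "ry": 0, "rz": 0.133}, {"gripper": 0, "tx": 0, "ty": 0, "tz": 0, "rx": 0, "ry": 0, "rz": 0.133}, {"gripper": 0, "tx": 0, "ty": 0, "tz": 0, "rx": 0, "ry": 0, "rz": 0.133}, {"gripper": 0, "tx": 0, "ty": 0, "tz": 0, "rx": 0, "ry": 0, "rz": 0.133}, {"gripper": 0, "tx": 0, "ty": 0, "tz": 0, "rx": 0, "ry": 0, "rz": 0}]}}

```text
t: 2.1
tool_pos: [0.5761, 0.1767, 0.232]
orientation: [-2.053, -2.375, 0.002]
wrist_force: [0.1, 0.5, -0.4]
grip_width: 0.0466
```

```bash
cat > w.py <<'E'
from h import *
import sys
o=get_obs();d=cam('wrist');cv2.imwrite('pics/%s.png'%sys.argv[1],d['img'])
print(o['tool_pos'],R(o['orientation'])[:,1:],o['grip_width'],o['t'],o['joints'],o['wrist_force'])
hsv=cv2.cvtColor(d['img'],cv2.COLOR_BGR2HSV);H,S,V=cv2.split(hsv)
m=((S>100)&((H<20)|(H>170))).astype(np.uint8)*255
c,_=cv2.findContours(m,cv2.RETR_EXTERNAL,cv2.CHAIN_APPROX_NONE)
for k in sorted(c,key=cv2.contourArea)[::-1][:3]:
    r=cv2.minAreaRect(k);print(r,onz(d,*r[0],.045));print(np.array([onz(d,*p,.05)[:2] for p in cv2.boxPoints(r)]))
E
python3 w.py w2
```

```text
[0.5761 0.1767 0.232 ] [[ 0.9895 -0.0023]
 [ 0.1444  0.0006]
 [-0.0022 -1.    ]] 0.04657144948626969 2.1 [ 0.1121  0.3565  1.407   0.0008  1.3803 -0.0329] [ 0.1177  0.5403 -0.4359]
((384.49993896484375, 424.0), (508.99993896484375, 41.99999237060547), -0.0) [ 0.6699 -0.0264  0.045 ]
[[ 0.4185 -0.0842]
 [ 0.4172 -0.0347]
 [ 0.9101  0.0374]
 [ 0.9269 -0.0097]]
((306.0, 200.0), (52.0, 24.0), 90.0) [0.5608 0.1882 0.045 ]
[[0.548  0.2094]
 [0.5679 0.2123]
 [0.5743 0.168 ]
 [0.5537 0.165 ]]
((192.83677673339844, 353.7275085449219), (27.164207458496094, 81.42459106445312), 3.9004933834075928) [0.4733 0.025  0.045 ]
[[ 0.4618 -0.0173]
 [ 0.4622  0.0695]
 [ 0.487   0.0713]
 [ 0.488  -0.0155]]
```

Emit:
{"name": "servo_tool", "arguments": {"steps": [{"gripper": 0, "tx": 0.014, "ty": -0.0134, "tz": 0.03, "rx": 0, "ry": 0, "rz": 0}, {"gripper": 0, "tx": 0, "ty": 0, "tz": 0.045, "rx": 0, "ry": 0, "rz": 0}, {"gripper": 0, "tx": 0, "ty": 0, "tz": 0.045, "rx": 0, "ry": 0, "rz": 0}, {"gripper": 0, "tx": 0, "ty": 0, "tz": 0.02, "rx": 0, "ry": 0, "rz": 0}, {"gripper": 0, "tx": 0, "ty": 0, "tz": 0, "rx": 0, "ry": 0, "rz": 0}]}}

```text
t: 2.65
tool_pos: [0.5623, 0.1894, 0.0902]
orientation: [2.025, 2.398, 0.006]
wrist_force: [-0.9, -0.1, -0.8]
grip_width: 0.0466
```

Emit:
{"name": "servo_tool", "arguments": {"steps": [{"gripper": 0, "tx": 0, "ty": -0.001, "tz": 0.02, "rx": 0, "ry": 0, "rz": 0}, {"gripper": 0, "tx": 0, "ty": 0, "tz": 0.0135, "rx": 0, "ry": 0, "rz": 0}, {"gripper": 0, "tx": 0, "ty": 0, "tz": 0, "rx": 0, "ry": 0, "rz": 0}, {"gripper": 1, "tx": 0, "ty": 0, "tz": 0, "rx": 0, "ry": 0, "rz": 0}, {"gripper": 1, "tx": 0, "ty": 0, "tz": 0, "rx": 0, "ry": 0, "rz": 0}, {"gripper": 1, "tx": 0, "ty": 0, "tz": 0, "rx": 0, "ry": 0, "rz": 0}, {"gripper": 1, "tx": 0, "ty": 0, "tz": 0, "rx": 0, "ry": 0, "rz": 0}]}}

```text
t: 3.35
tool_pos: [0.5661, 0.19, 0.0624]
orientation: [2.011, 2.402, 0.018]
wrist_force: [-0.5, 0.3, -0.8]
grip_width: 0.022
```

Opening is 22 mm, so the chip is held. Lift it.

Emit:
{"name": "servo_tool", "arguments": {"steps": [{"gripper": 1, "tx": 0, "ty": 0, "tz": -0.02, "rx": 0, "ry": 0, "rz": 0}, {"gripper": 1, "tx": 0, "ty": 0, "tz": -0.045, "rx": 0, "ry": 0, "rz": 0}, {"gripper": 1, "tx": 0, "ty": 0, "tz": -0.045, "rx": 0, "ry": 0, "rz": 0}, {"gripper": 1, "tx": 0, "ty": 0, "tz": -0.045, "rx": 0, "ry": 0, "rz": 0}, {"gripper": 1, "tx": 0, "ty": 0, "tz": -0.045, "rx": 0, "ry": 0, "rz": 0}, {"gripper": 1, "tx": 0, "ty": 0, "tz": 0, "rx": 0, "ry": 0, "rz": 0}]}}

```text
t: 3.95
tool_pos: [0.5626, 0.1893, 0.2713]
orientation: [2.011, 2.402, 0.017]
wrist_force: [1.0, -0.7, 0.4]
grip_width: 0.0216
```

Emit:
{"name": "servo_tool", "arguments": {"steps": [{"gripper": 1, "tx": -0.043, "ty": -0.01, "tz": 0, "rx": 0, "ry": 0, "rz": 0}, {"gripper": 1, "tx": -0.043, "ty": -0.01, "tz": 0, "rx": 0, "ry": 0, "rz": 0}, {"gripper": 1, "tx": -0.043, "ty": -0.01, "tz": 0, "rx": 0, "ry": 0, "rz": 0}, {"gripper": 1, "tx": -0.043, "ty": -0.01, "tz": 0, "rx": 0, "ry": 0, "rz": 0}, {"gripper": 1, "tx": -0.043, "ty": -0.01, "tz": 0, "rx": 0, "ry": 0, "rz": 0}, {"gripper": 1, "tx": -0.043, "ty": -0.01, "tz": 0, "rx": 0, "ry": 0, "rz": 0}, {"gripper": 1, "tx": -0.043, "ty": -0.01, "tz": 0, "rx": 0, "ry": 0, "rz": 0}, {"gripper": 1, "tx": -0.043, "ty": -0.01, "tz": 0, "rx": 0, "ry": 0, "rz": 0}, {"gripper": 1, "tx": -0.043, "ty": -0.01, "tz": 0, "rx": 0, "ry": 0, "rz": 0}, {"gripper": 1, "tx": -0.043, "ty": -0.01, "tz": 0, "rx": 0, "ry": 0, "rz": 0}, {"gripper": 1, "tx": -0.043, "ty": -0.01, "tz": 0, "rx": 0, "ry": 0, "rz": 0}, {"gripper": 1, "tx": -0.043, "ty": -0.01, "tz": 0, "rx": 0, "ry": 0, "rz": 0}]}}

```text
t: 5.15
tool_pos: [0.5361, -0.3519, 0.2694]
orientation: [1.992, 2.411, 0.03]
wrist_force: [0.3, 0.6, 0.5]
grip_width: 0.0217
```

Run:
```python
from h import *
o=get_obs();print(o['tool_pos'],R(o['orientation']),o['grip_width'],o['t'])
p=np.array([.537,-.337,.085])-o['tool_pos'];print('to bin, tool axes',R(o['orientation']).T@p)
```

```text
[ 0.5361 -0.3519  0.2694] [[-0.1885  0.9818  0.0228]
 [ 0.9821  0.1885  0.0057]
 [ 0.0013  0.0235 -0.9997]] 0.021737307748593115 5.15
to bin, tool axes [ 0.0142 -0.0006  0.1845]
```

Emit:
{"name": "servo_tool", "arguments": {"steps": [{"gripper": 1, "tx": 0.014, "ty": 0, "tz": 0.03, "rx": 0, "ry": 0, "rz": 0}, {"gripper": 1, "tx": 0, "ty": 0, "tz": 0.045, "rx": 0, "ry": 0, "rz": 0}, {"gripper": 1, "tx": 0, "ty": 0, "tz": 0.045, "rx": 0, "ry": 0, "rz": 0}, {"gripper": 1, "tx": 0, "ty": 0, "tz": 0.045, "rx": 0, "ry": 0, "rz": 0}, {"gripper": 1, "tx": 0, "ty": 0, "tz": 0.02, "rx": 0, "ry": 0, "rz": 0}, {"gripper": 1, "tx": 0, "ty": 0, "tz": 0, "rx": 0, "ry": 0, "rz": 0}, {"gripper": 0.1, "tx": 0, "ty": 0, "tz": 0, "rx": 0, "ry": 0, "rz": 0}, {"gripper": 0.1, "tx": 0, "ty": 0, "tz": 0, "rx": 0, "ry": 0, "rz": 0}, {"gripper": 0.1, "tx": 0, "ty": 0, "tz": 0, "rx": 0, "ry": 0, "rz": 0}]}}

```text
t: 6.05
tool_pos: [0.5369, -0.3485, 0.08]
orientation: [1.999, 2.394, 0.025]
wrist_force: [0.3, 0.4, -0.2]
grip_width: 0.0399
```

Emit:
{"name": "servo_tool", "arguments": {"steps": [{"gripper": 0.1, "tx": 0, "ty": 0, "tz": -0.03, "rx": 0, "ry": 0, "rz": 0}, {"gripper": 0.1, "tx": 0, "ty": 0, "tz": -0.045, "rx": 0, "ry": 0, "rz": 0}, {"gripper": 0.1, "tx": 0, "ty": 0, "tz": -0.045, "rx": 0, "ry": 0, "rz": 0}, {"gripper": 1, "tx": 0, "ty": 0, "tz": -0.045, "rx": 0, "ry": 0, "rz": 0}, {"gripper": 1, "tx": 0, "ty": 0, "tz": -0.03, "rx": 0, "ry": 0, "rz": 0}, {"gripper": 1, "tx": 0, "ty": 0, "tz": 0, "rx": 0, "ry": 0, "rz": 0}]}}

```text
t: 6.65
tool_pos: [0.5326, -0.3488, 0.2924]
orientation: [1.988, 2.383, 0.023]
wrist_force: [0.3, -0.1, -0.1]
grip_width: 0.0222
```

Run:
```python
from h import *
o=get_obs();print(o['tool_pos'],R(o['orientation']),o['grip_width'],o['t'])
d=cam('wrist');e=cam('side')
cv2.imwrite('pics/b.png',np.hstack([cv2.resize(d['img'],(400,300)),cv2.resize(e['img'][180:480,230:530],(300,300))]))
```

```text
[ 0.5326 -0.3488  0.2924] [[-0.1788  0.9831  0.0385]
 [ 0.9837  0.1794 -0.0125]
 [-0.0192  0.0357 -0.9992]] 0.022166494035577536 6.65
```

View pics/b.png

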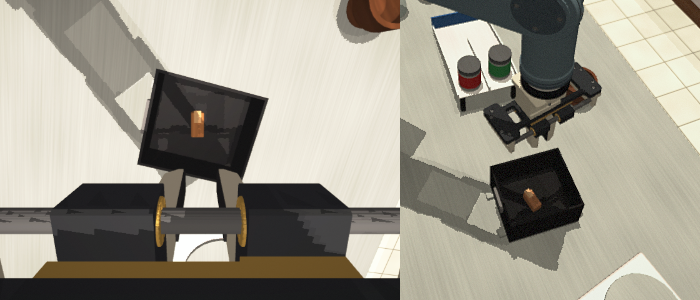

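The view shows the chip on the bin floor at about (197,122) in the wrist half and (531,199) in the side half, with both tins still upright. Next: get behind the red tin with the tool squared to the rack.

```bash
cat >> h.py <<'E'
B=np.array([.5507,.0287,.067]);a=np.radians(86.5);D=np.array([np.cos(a),np.sin(a),0]);Y=np.array([-D[1],D[0],0])
RT=np.column_stack([D,-Y,[0,0,-1.]])
def go(x,y,z):
    o=get_obs();M=R(o['orientation']);p=B+D*x+Y*y;p[2]=z
    q=o['tool_pos']-B
    print('t %.2f rack(brow) x %.4f y %.4f z %.4f grip %.4f F'%(o['t'],q@D,q@Y,o['tool_pos'][2],o['grip_width']),o['wrist_force'])
    print('now',M.T@(p-o['tool_pos']),'after turn',RT.T@(p-o['tool_pos']),'turn',cv2.Rodrigues(M.T@RT)[0].ravel())
E
python3 -c "
from h import *
go(-.115,.0414,.25)"
```

```text
t 6.75 rack(brow) x -0.3768 y -0.0037 z 0.2876 grip 0.0145 F [ 0.1795  0.8119 -0.1745]
now [0.2655 0.0176 0.0346] after turn [ 0.2618 -0.0451  0.0376] turn [0.033  0.0095 0.2412]
```

Emit:
{"name": "servo_tool", "arguments": {"steps": [{"gripper": 0.4, "tx": 0, "ty": 0, "tz": 0, "rx": 0.0165, "ry": 0.005, "rz": 0.12}, {"gripper": 0.4, "tx": 0, "ty": 0, "tz": 0, "rx": 0.0165, "ry": 0.005, "rz": 0.12}, {"gripper": 0.4, "tx": 0.044, "ty": -0.0075, "tz": 0.006, "rx": 0, "ry": 0, "rz": 0}, {"gripper": 0.4, "tx": 0.044, "ty": -0.0075, "tz": 0.006, "rx": 0, "ry": 0, "rz": 0}, {"gripper": 0.4, "tx": 0.044, "ty": -0.0075, "tz": 0.006, "rx": 0, "ry": 0, "rz": 0}, {"gripper": 0.4, "tx": 0.044, "ty": -0.0075, "tz": 0.006, "rx": 0, "ry": 0, "rz": 0}, {"gripper": 0.4, "tx": 0.044, "ty": -0.0075, "tz": 0.006, "rx": 0, "ry": 0, "rz": 0}, {"gripper": 0.4, "tx": 0.035, "ty": -0.0075, "tz": 0.006, "rx": 0, "ry": 0, "rz": 0}, {"gripper": 0.4, "tx": 0, "ty": 0, "tz": 0, "rx": 0, "ry": 0, "rz": 0}]}}

```text
t: 7.65
tool_pos: [0.4948, -0.0784, 0.2345]
orientation: [-2.282, -2.117, 0.012]
wrist_force: [-0.0, -1.1, -0.2]
grip_width: 0.0278
```

```bash
python3 -c "
from h import *
go(-.115,.0414,.104)"
```

```text
t 7.65 rack(brow) x -0.1103 y 0.0492 z 0.2345 grip 0.0278 F [-0.0208 -1.0925 -0.1892]
now [-0.0063  0.0113  0.1302] after turn [-0.0047  0.0078  0.1305] turn [-0.0262 -0.0138 -0.0139]
```

Emit:
{"name": "servo_tool", "arguments": {"steps": [{"gripper": 0.4, "tx": -0.005, "ty": 0.008, "tz": 0.01, "rx": -0.026, "ry": -0.014, "rz": -0.014}, {"gripper": 0.4, "tx": 0, "ty": 0, "tz": 0.04, "rx": 0, "ry": 0, "rz": 0}, {"gripper": 0.4, "tx": 0, "ty": 0, "tz": 0.04, "rx": 0, "ry": 0, "rz": 0}, {"gripper": 0.4, "tx": 0, "ty": 0, "tz": 0.02, "rx": 0, "ry": 0, "rz": 0}, {"gripper": 0.4, "tx": 0, "ty": 0, "tz": 0, "rx": 0, "ry": 0, "rz": 0}]}}

```text
t: 8.15
tool_pos: [0.4994, -0.0835, 0.1163]
orientation: [-2.281, -2.155, 0.006]
wrist_force: [-0.4, 0.3, 0.5]
grip_width: 0.0279
```

```bash
python3 -c "
from h import *
go(-.115,.0414,.104)"
```

```text
t 8.15 rack(brow) x -0.1151 y 0.0443 z 0.1163 grip 0.0279 F [-0.4402  0.3485  0.4846]
now [0.0001 0.003  0.0123] after turn [0.0001 0.0029 0.0123] turn [-0.0051  0.0004  0.0045]
```

Settle the height, then ease up to the red tin (contact expected at x ≈ -0.083).

Emit:
{"name": "servo_tool", "arguments": {"steps": [{"gripper": 0.4, "tx": 0, "ty": 0.003, "tz": 0.012, "rx": -0.005, "ry": 0, "rz": 0.004}, {"gripper": 0.4, "tx": 0, "ty": 0, "tz": 0, "rx": 0, "ry": 0, "rz": 0}, {"gripper": 0.4, "tx": 0.01, "ty": 0, "tz": 0, "rx": 0, "ry": 0, "rz": 0}, {"gripper": 0.4, "tx": 0.01, "ty": 0, "tz": 0, "rx": 0, "ry": 0, "rz": 0}, {"gripper": 0.4, "tx": 0.01, "ty": 0, "tz": 0, "rx": 0, "ry": 0, "rz": 0}]}}

```text
t: 8.65
tool_pos: [0.5049, -0.0545, 0.1057]
orientation: [2.291, 2.149, -0.001]
wrist_force: [0.5, 0.0, -0.3]
grip_width: 0.028
```

```bash
python3 -c "
from h import *
go(-.035,.0414,.104)"
```

```text
t 8.65 rack(brow) x -0.0859 y 0.0406 z 0.1057 grip 0.0280 F [ 0.4778  0.0451 -0.3127]
now [ 0.0509 -0.0009  0.0017] after turn [ 0.0509 -0.0008  0.0017] turn [-0.0002  0.0008 -0.0029]
```

Emit:
{"name": "servo_tool", "arguments": {"steps": [{"gripper": 0.4, "tx": 0.01, "ty": 0, "tz": 0.001, "rx": 0, "ry": 0, "rz": 0}, {"gripper": 0.4, "tx": 0.01, "ty": 0, "tz": 0, "rx": 0, "ry": 0, "rz": 0}, {"gripper": 0.4, "tx": 0.01, "ty": 0, "tz": 0, "rx": 0, "ry": 0, "rz": 0}, {"gripper": 0.4, "tx": 0.01, "ty": 0, "tz": 0, "rx": 0, "ry": 0, "rz": 0}, {"gripper": 0.4, "tx": 0.008, "ty": 0, "tz": 0, "rx": 0, "ry": 0, "rz": 0}, {"gripper": 0.4, "tx": 0.006, "ty": 0, "tz": 0, "rx": 0, "ry": 0, "rz": 0}, {"gripper": 0.4, "tx": 0.006, "ty": 0, "tz": 0, "rx": 0, "ry": 0, "rz": 0}, {"gripper": 0.4, "tx": 0.006, "ty": 0, "tz": 0, "rx": 0, "ry": 0, "rz": 0}, {"gripper": 0.4, "tx": 0.006, "ty": 0, "tz": 0, "rx": 0, "ry": 0, "rz": 0}]}}

```text
t: 9.55
tool_pos: [0.5105, 0.0251, 0.1065]
orientation: [2.285, 2.151, 0.001]
wrist_force: [-0.0, -0.1, -1.0]
grip_width: 0.0276
```

```bash
python3 -c "
from h import *
go(.03,.0414,.098)
d=cam('side');cv2.imwrite('pics/p1.png',cv2.resize(d['img'][150:320,220:420],None,fx=3,fy=3))"
```

```text
t 9.55 rack(brow) x -0.0061 y 0.0399 z 0.1065 grip 0.0276 F [-0.0305 -0.1071 -0.9653]
now [ 0.0361 -0.0015  0.0084] after turn [ 0.0361 -0.0015  0.0085] turn [0.0031 0.0023 0.0005]
```

View pics/p1.png

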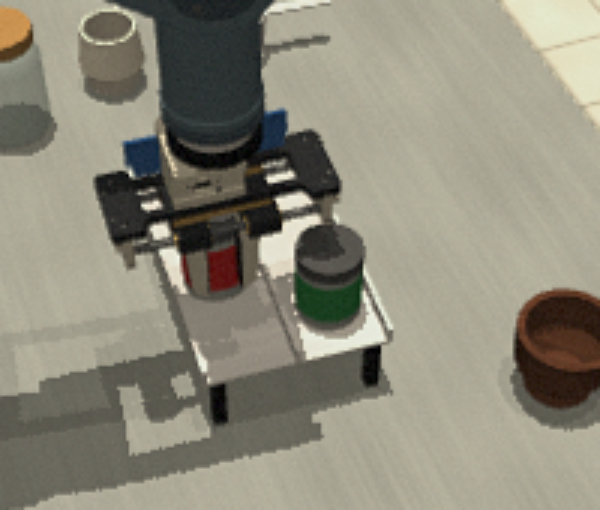

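The red band shows upright between the fingers at about (212,265), just past the brow. Follow the slope down.

Emit:
{"name": "servo_tool", "arguments": {"steps": [{"gripper": 0.4, "tx": 0.008, "ty": 0, "tz": 0.002, "rx": 0, "ry": 0, "rz": 0}, {"gripper": 0.4, "tx": 0.01, "ty": 0, "tz": 0.003, "rx": 0, "ry": 0, "rz": 0}, {"gripper": 0.4, "tx": 0.01, "ty": 0, "tz": 0.003, "rx": 0, "ry": 0, "rz": 0}, {"gripper": 0.4, "tx": 0.01, "ty": 0, "tz": 0.0025, "rx": 0, "ry": 0, "rz": 0}, {"gripper": 0.4, "tx": 0.01, "ty": 0, "tz": 0.0025, "rx": 0, "ry": 0, "rz": 0}, {"gripper": 0.4, "tx": 0.01, "ty": 0, "tz": 0.0025, "rx": 0, "ry": 0, "rz": 0}, {"gripper": 0.4, "tx": 0.01, "ty": 0, "tz": 0.0025, "rx": 0, "ry": 0, "rz": 0}]}}

```text
t: 10.3
tool_pos: [0.5158, 0.0982, 0.0876]
orientation: [2.285, 2.148, 0.003]
wrist_force: [-0.3, -1.4, 1.1]
grip_width: 0.028
```

```bash
python3 -c "
from h import *
go(.14,.041,.104-.2126*.14)"
```

```text
t 10.30 rack(brow) x 0.0673 y 0.0390 z 0.0876 grip 0.0280 F [-0.3009 -1.4315  1.1112]
now [ 0.0728 -0.0021  0.0132] after turn [ 0.0727 -0.002   0.0134] turn [ 0.0051  0.0026 -0.0006]
```

Emit:
{"name": "servo_tool", "arguments": {"steps": [{"gripper": 0.4, "tx": 0.01, "ty": -0.001, "tz": 0.0015, "rx": 0.003, "ry": 0.002, "rz": 0}, {"gripper": 0.4, "tx": 0.01, "ty": 0, "tz": 0.0018, "rx": 0, "ry": 0, "rz": 0}, {"gripper": 0.4, "tx": 0.01, "ty": 0, "tz": 0.0018, "rx": 0, "ry": 0, "rz": 0}, {"gripper": 0.4, "tx": 0.01, "ty": 0, "tz": 0.002, "rx": 0, "ry": 0, "rz": 0}, {"gripper": 0.4, "tx": 0.01, "ty": 0, "tz": 0.002, "rx": 0, "ry": 0, "rz": 0}, {"gripper": 0.4, "tx": 0.01, "ty": 0, "tz": 0.002, "rx": 0, "ry": 0, "rz": 0}, {"gripper": 0.4, "tx": 0.007, "ty": 0, "tz": 0.001, "rx": 0, "ry": 0, "rz": 0}]}}

```text
t: 11.0
tool_pos: [0.5176, 0.1724, 0.0728]
orientation: [-2.287, -2.152, 0.002]
wrist_force: [0.0, -1.5, -0.4]
grip_width: 0.0277
```

```bash
python3 -c "
from h import *
go(.158,.041,.104-.2126*.158)"
```

```text
t 11.00 rack(brow) x 0.1414 y 0.0419 z 0.0728 grip 0.0277 F [ 0.0467 -1.5349 -0.3912]
now [0.0166 0.0009 0.0024] after turn [0.0166 0.0009 0.0024] turn [-0.0019 -0.0001  0.0001]
```

Emit:
{"name": "servo_tool", "arguments": {"steps": [{"gripper": 0.4, "tx": 0.005, "ty": 0, "tz": 0.001, "rx": 0, "ry": 0, "rz": 0}, {"gripper": 0.4, "tx": 0.004, "ty": 0, "tz": 0.001, "rx": 0, "ry": 0, "rz": 0}, {"gripper": 0.4, "tx": 0.003, "ty": 0, "tz": 0, "rx": 0, "ry": 0, "rz": 0}]}}

```text
t: 11.3
tool_pos: [0.5183, 0.186, 0.0704]
orientation: [-2.286, -2.153, 0.002]
wrist_force: [0.0, -0.6, -1.1]
grip_width: 0.0283
```

Emit:
{"name": "servo_tool", "arguments": {"steps": [{"gripper": 0.4, "tx": 0.003, "ty": 0, "tz": 0, "rx": 0, "ry": 0, "rz": 0}]}}

```text
t: 11.4
tool_pos: [0.5185, 0.1891, 0.0704]
orientation: [-2.286, -2.153, 0.002]
wrist_force: [-0.4, -1.0, 0.1]
grip_width: 0.0278
```

```bash
python3 -c "
from h import *
go(.158,.041,.104-.2126*.158)"
```

```text
t 11.40 rack(brow) x 0.1582 y 0.0420 z 0.0704 grip 0.0278 F [-0.4044 -1.0433  0.0531]
now [-0.0002  0.001  -0.    ] after turn [-0.0002  0.001  -0.    ] turn [-0.0021  0.0002  0.0008]
```

Emit:
{"name": "servo_tool", "arguments": {"steps": [{"gripper": 0.4, "tx": 0.002, "ty": 0, "tz": 0, "rx": 0, "ry": 0, "rz": 0}]}}

```text
t: 11.5
tool_pos: [0.5186, 0.1904, 0.0704]
orientation: [-2.287, -2.154, 0.005]
wrist_force: [-1.1, -8.2, -1.1]
grip_width: 0.0278
```

Emit:
{"name": "servo_tool", "arguments": {"steps": [{"gripper": 0.4, "tx": 0.002, "ty": 0, "tz": 0, "rx": 0, "ry": 0, "rz": 0}]}}

```text
t: 11.6
tool_pos: [0.5185, 0.1906, 0.0703]
orientation: [2.285, 2.154, -0.009]
wrist_force: [-0.0, -10.0, 1.0]
grip_width: 0.028
```

Emit:
{"name": "servo_tool", "arguments": {"steps": [{"gripper": 0.4, "tx": 0.0, "ty": 0, "tz": 0, "rx": 0, "ry": 0, "rz": 0}]}}

```text
t: 11.7
tool_pos: [0.5185, 0.1898, 0.0704]
orientation: [2.285, 2.153, -0.011]
wrist_force: [-0.6, -0.6, -0.7]
grip_width: 0.0282
```

Force rose to 10 N at x≈0.160, as predicted, so the red tin is seated. Back off, rise and go behind the green tin.

Emit:
{"name": "servo_tool", "arguments": {"steps": [{"gripper": 0.4, "tx": -0.015, "ty": 0, "tz": 0, "rx": 0, "ry": 0, "rz": 0}, {"gripper": 0.4, "tx": -0.015, "ty": 0, "tz": 0, "rx": 0, "ry": 0, "rz": 0}, {"gripper": 0.4, "tx": 0, "ty": 0, "tz": -0.04, "rx": 0, "ry": 0, "rz": 0}, {"gripper": 0.4, "tx": 0, "ty": 0, "tz": -0.045, "rx": 0, "ry": 0, "rz": 0}, {"gripper": 0.4, "tx": 0, "ty": 0, "tz": -0.045, "rx": 0, "ry": 0, "rz": 0}, {"gripper": 0.4, "tx": 0, "ty": 0, "tz": -0.03, "rx": 0, "ry": 0, "rz": 0}, {"gripper": 0.4, "tx": 0, "ty": 0, "tz": 0, "rx": 0, "ry": 0, "rz": 0}]}}

```text
t: 12.4
tool_pos: [0.5162, 0.153, 0.2353]
orientation: [-2.29, -2.148, 0.013]
wrist_force: [0.6, -0.2, 0.8]
grip_width: 0.0276
```

Emit:
{"name": "servo_tool", "arguments": {"steps": [{"gripper": 0.4, "tx": -0.04, "ty": 0.014, "tz": 0, "rx": 0, "ry": 0, "rz": 0}, {"gripper": 0.4, "tx": -0.04, "ty": 0.014, "tz": 0, "rx": 0, "ry": 0, "rz": 0}, {"gripper": 0.4, "tx": -0.04, "ty": 0.014, "tz": 0, "rx": 0, "ry": 0, "rz": 0}, {"gripper": 0.4, "tx": -0.04, "ty": 0.014, "tz": 0, "rx": 0, "ry": 0, "rz": 0}, {"gripper": 0.4, "tx": -0.04, "ty": 0.014, "tz": 0, "rx": 0, "ry": 0, "rz": 0}, {"gripper": 0.4, "tx": -0.03, "ty": 0.012, "tz": 0, "rx": 0, "ry": 0, "rz": 0}, {"gripper": 0.4, "tx": 0, "ty": 0, "tz": 0, "rx": 0, "ry": 0, "rz": 0}]}}

```text
t: 13.1
tool_pos: [0.5817, -0.0946, 0.2309]
orientation: [-2.287, -2.146, 0.01]
wrist_force: [-1.0, 0.6, -0.9]
grip_width: 0.0282
```

```bash
python3 -c "
from h import *
go(-.105,-.0404,.116)"
```

```text
t 13.10 rack(brow) x -0.1211 y -0.0385 z 0.2309 grip 0.0282 F [-0.978   0.5561 -0.9154]
now [0.0163 0.0028 0.1148] after turn [0.0161 0.0019 0.1149] turn [-0.0082  0.0013 -0.0026]
```

Emit:
{"name": "servo_tool", "arguments": {"steps": [{"gripper": 0.4, "tx": 0.008, "ty": 0.002, "tz": 0.01, "rx": -0.008, "ry": 0.001, "rz": -0.003}, {"gripper": 0.4, "tx": 0, "ty": 0, "tz": 0.04, "rx": 0, "ry": 0, "rz": 0}, {"gripper": 0.4, "tx": 0, "ty": 0, "tz": 0.04, "rx": 0, "ry": 0, "rz": 0}, {"gripper": 0.4, "tx": 0, "ty": 0, "tz": 0.02, "rx": 0, "ry": 0, "rz": 0}, {"gripper": 0.4, "tx": 0, "ty": 0, "tz": 0, "rx": 0, "ry": 0, "rz": 0}]}}

```text
t: 13.6
tool_pos: [0.5801, -0.0879, 0.114]
orientation: [-2.29, -2.143, -0.0]
wrist_force: [0.0, -1.6, -0.0]
grip_width: 0.0277
```

```bash
python3 -c "
from h import *
go(-.08,-.0406,.104)"
```

```text
t 13.60 rack(brow) x -0.1146 y -0.0365 z 0.1140 grip 0.0277 F [ 0.018  -1.5921 -0.0205]
now [0.0346 0.004  0.0101] after turn [0.0346 0.0041 0.01  ] turn [-0.0033 -0.0033 -0.0053]
```

Contact is expected at x ≈ -0.070; continue to -0.01.

Emit:
{"name": "servo_tool", "arguments": {"steps": [{"gripper": 0.4, "tx": 0, "ty": 0.004, "tz": 0.009, "rx": -0.003, "ry": -0.003, "rz": -0.005}, {"gripper": 0.4, "tx": 0, "ty": 0, "tz": 0, "rx": 0, "ry": 0, "rz": 0}, {"gripper": 0.4, "tx": 0.01, "ty": 0, "tz": 0, "rx": 0, "ry": 0, "rz": 0}, {"gripper": 0.4, "tx": 0.01, "ty": 0, "tz": 0, "rx": 0, "ry": 0, "rz": 0}, {"gripper": 0.4, "tx": 0.01, "ty": 0, "tz": 0, "rx": 0, "ry": 0, "rz": 0}]}}

```text
t: 14.1
tool_pos: [0.5875, -0.0569, 0.1076]
orientation: [2.287, 2.149, 0.004]
wrist_force: [0.3, 0.2, 0.2]
grip_width: 0.0277
```

```bash
python3 -c "
from h import *
go(-.01,-.0406,.104)"
```

```text
t 14.10 rack(brow) x -0.0832 y -0.0419 z 0.1076 grip 0.0277 F [0.3265 0.204  0.228 ]
now [ 0.0732 -0.0015  0.0036] after turn [ 0.0732 -0.0013  0.0036] turn [ 0.0044  0.0003 -0.0014]
```

Emit:
{"name": "servo_tool", "arguments": {"steps": [{"gripper": 0.4, "tx": 0.01, "ty": -0.001, "tz": 0.0025, "rx": 0.002, "ry": 0, "rz": 0}, {"gripper": 0.4, "tx": 0.01, "ty": 0, "tz": 0, "rx": 0, "ry": 0, "rz": 0}, {"gripper": 0.4, "tx": 0.01, "ty": 0, "tz": 0, "rx": 0, "ry": 0, "rz": 0}, {"gripper": 0.4, "tx": 0.01, "ty": 0, "tz": 0, "rx": 0, "ry": 0, "rz": 0}, {"gripper": 0.4, "tx": 0.008, "ty": 0, "tz": 0, "rx": 0, "ry": 0, "rz": 0}, {"gripper": 0.4, "tx": 0.006, "ty": 0, "tz": 0, "rx": 0, "ry": 0, "rz": 0}, {"gripper": 0.4, "tx": 0.006, "ty": 0, "tz": 0, "rx": 0, "ry": 0, "rz": 0}, {"gripper": 0.4, "tx": 0.006, "ty": 0, "tz": 0, "rx": 0, "ry": 0, "rz": 0}, {"gripper": 0.4, "tx": 0.006, "ty": 0, "tz": 0, "rx": 0, "ry": 0, "rz": 0}]}}

```text
t: 15.0
tool_pos: [0.5919, 0.023, 0.1065]
orientation: [2.283, 2.151, 0.004]
wrist_force: [0.5, -0.5, 0.1]
grip_width: 0.0281
```

```bash
python3 -c "
from h import *
go(.06,-.041,.0912)"
```

```text
t 15.00 rack(brow) x -0.0032 y -0.0415 z 0.1065 grip 0.0281 F [ 0.5432 -0.5244  0.0673]
now [ 0.0632 -0.0005  0.0152] after turn [ 0.0632 -0.0005  0.0153] turn [0.0052 0.0014 0.0014]
```

Emit:
{"name": "servo_tool", "arguments": {"steps": [{"gripper": 0.4, "tx": 0.008, "ty": 0, "tz": 0.002, "rx": 0.003, "ry": 0, "rz": 0}, {"gripper": 0.4, "tx": 0.01, "ty": 0, "tz": 0.003, "rx": 0, "ry": 0, "rz": 0}, {"gripper": 0.4, "tx": 0.01, "ty": 0, "tz": 0.003, "rx": 0, "ry": 0, "rz": 0}, {"gripper": 0.4, "tx": 0.01, "ty": 0, "tz": 0.0025, "rx": 0, "ry": 0, "rz": 0}, {"gripper": 0.4, "tx": 0.01, "ty": 0, "tz": 0.0025, "rx": 0, "ry": 0, "rz": 0}, {"gripper": 0.4, "tx": 0.01, "ty": 0, "tz": 0.002, "rx": 0, "ry": 0, "rz": 0}, {"gripper": 0.4, "tx": 0.01, "ty": 0, "tz": 0.002, "rx": 0, "ry": 0, "rz": 0}]}}

```text
t: 15.7
tool_pos: [0.5969, 0.0959, 0.0885]
orientation: [2.285, 2.15, 0.001]
wrist_force: [0.2, -0.1, 0.7]
grip_width: 0.028
```

```bash
python3 -c "
from h import *
go(.14,-.041,.104-.2126*.14)
d=cam('side');cv2.imwrite('pics/p2.png',cv2.resize(d['img'][150:320,220:420],None,fx=3,fy=3))"
```

```text
t 15.70 rack(brow) x 0.0699 y -0.0420 z 0.0885 grip 0.0280 F [ 0.1908 -0.1441  0.687 ]
now [ 0.0701 -0.001   0.0141] after turn [ 0.0701 -0.001   0.0143] turn [0.0032 0.0019 0.0003]
```

View pics/p2.png

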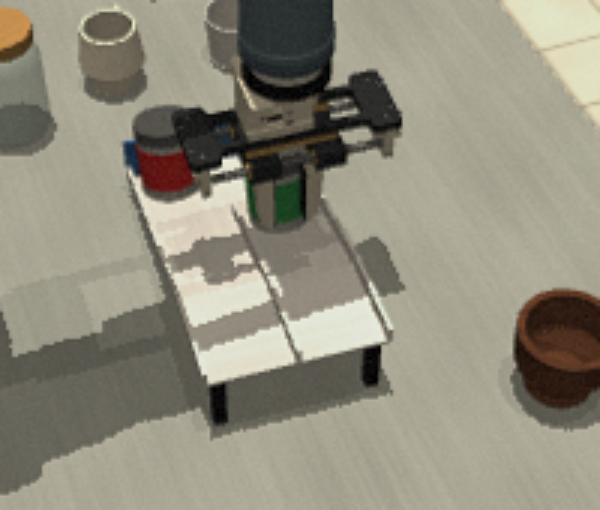

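Red stands at the stop (165,150), and green is being pushed upright between the fingers (285,195). Finish the same way.

Emit:
{"name": "servo_tool", "arguments": {"steps": [{"gripper": 0.4, "tx": 0.01, "ty": -0.001, "tz": 0.0018, "rx": 0.003, "ry": 0.002, "rz": 0}, {"gripper": 0.4, "tx": 0.01, "ty": 0, "tz": 0.0018, "rx": 0, "ry": 0, "rz": 0}, {"gripper": 0.4, "tx": 0.01, "ty": 0, "tz": 0.002, "rx": 0, "ry": 0, "rz": 0}, {"gripper": 0.4, "tx": 0.01, "ty": 0, "tz": 0.002, "rx": 0, "ry": 0, "rz": 0}, {"gripper": 0.4, "tx": 0.01, "ty": 0, "tz": 0.002, "rx": 0, "ry": 0, "rz": 0}, {"gripper": 0.4, "tx": 0.01, "ty": 0, "tz": 0.002, "rx": 0, "ry": 0, "rz": 0}, {"gripper": 0.4, "tx": 0.007, "ty": 0, "tz": 0.001, "rx": 0, "ry": 0, "rz": 0}]}}

```text
t: 16.45
tool_pos: [0.5989, 0.1705, 0.0733]
orientation: [-2.285, -2.151, 0.002]
wrist_force: [-0.5, 0.2, -0.1]
grip_width: 0.0281
```

Emit:
{"name": "servo_tool", "arguments": {"steps": [{"gripper": 0.4, "tx": 0.004, "ty": 0, "tz": 0.001, "rx": 0, "ry": 0, "rz": 0}, {"gripper": 0.4, "tx": 0.003, "ty": 0, "tz": 0.001, "rx": 0, "ry": 0, "rz": 0}, {"gripper": 0.4, "tx": 0.002, "ty": 0, "tz": 0, "rx": 0, "ry": 0, "rz": 0}]}}

```text
t: 16.75
tool_pos: [0.5995, 0.1811, 0.0712]
orientation: [-2.284, -2.153, 0.002]
wrist_force: [-0.1, 0.0, -0.5]
grip_width: 0.0281
```

```bash
python3 -c "
from h import *
go(.16,-.041,.104-.2126*.158)"
```

```text
t 16.75 rack(brow) x 0.1551 y -0.0394 z 0.0712 grip 0.0281 F [-0.1195  0.0176 -0.5359]
now [0.0049 0.0016 0.0008] after turn [0.0049 0.0016 0.0008] turn [-0.0028 -0.0012  0.0021]
```

Emit:
{"name": "servo_tool", "arguments": {"steps": [{"gripper": 0.4, "tx": 0.003, "ty": 0, "tz": 0, "rx": 0, "ry": 0, "rz": 0}]}}

```text
t: 16.85
tool_pos: [0.5997, 0.1839, 0.0712]
orientation: [-2.284, -2.153, 0.002]
wrist_force: [0.2, 0.2, -0.4]
grip_width: 0.0281
```

Emit:
{"name": "servo_tool", "arguments": {"steps": [{"gripper": 0.4, "tx": 0.002, "ty": 0, "tz": 0, "rx": 0, "ry": 0, "rz": 0}]}}

```text
t: 16.95
tool_pos: [0.5998, 0.1851, 0.0711]
orientation: [-2.285, -2.153, 0.004]
wrist_force: [0.0, -7.6, -0.3]
grip_width: 0.0277
```

Emit:
{"name": "servo_tool", "arguments": {"steps": [{"gripper": 0.4, "tx": 0.002, "ty": 0, "tz": 0, "rx": 0, "ry": 0, "rz": 0}]}}

```text
t: 17.05
tool_pos: [0.5998, 0.1852, 0.0711]
orientation: [2.286, 2.155, -0.008]
wrist_force: [-0.9, -8.5, 0.9]
grip_width: 0.0279
```

Force rose to 8.5 N at x≈0.159, matching red. Back off, rise, and clear the view.

Emit:
{"name": "servo_tool", "arguments": {"steps": [{"gripper": 0.4, "tx": -0.015, "ty": 0, "tz": 0, "rx": 0, "ry": 0, "rz": 0}, {"gripper": 0.4, "tx": -0.015, "ty": 0, "tz": 0, "rx": 0, "ry": 0, "rz": 0}, {"gripper": 0.4, "tx": 0, "ty": 0, "tz": -0.04, "rx": 0, "ry": 0, "rz": 0}, {"gripper": 0.4, "tx": 0, "ty": 0, "tz": -0.045, "rx": 0, "ry": 0, "rz": 0}, {"gripper": 0.4, "tx": 0, "ty": 0, "tz": -0.045, "rx": 0, "ry": 0, "rz": 0}, {"gripper": 0.4, "tx": 0, "ty": 0, "tz": -0.045, "rx": 0, "ry": 0, "rz": 0}, {"gripper": 0.4, "tx": -0.04, "ty": -0.02, "tz": 0, "rx": 0, "ry": 0, "rz": 0}, {"gripper": 0.4, "tx": -0.04, "ty": -0.02, "tz": 0, "rx": 0, "ry": 0, "rz": 0}, {"gripper": 0.4, "tx": -0.04, "ty": -0.02, "tz": 0, "rx": 0, "ry": 0, "rz": 0}, {"gripper": 0.4, "tx": -0.04, "ty": -0.02, "tz": 0, "rx": 0, "ry": 0, "rz": 0}, {"gripper": 0.4, "tx": -0.04, "ty": -0.02, "tz": 0, "rx": 0, "ry": 0, "rz": 0}, {"gripper": 0.4, "tx": -0.04, "ty": -0.02, "tz": 0, "rx": 0, "ry": 0, "rz": 0}]}}

```text
t: 18.25
tool_pos: [0.4611, -0.0911, 0.2549]
orientation: [2.284, 2.152, 0.004]
wrist_force: [0.7, -1.6, 0.3]
grip_width: 0.0278
```

Emit:
{"name": "servo_tool", "arguments": {"steps": [{"gripper": 0.4, "tx": -0.04, "ty": -0.02, "tz": 0, "rx": 0, "ry": 0, "rz": 0}, {"gripper": 0.4, "tx": -0.04, "ty": -0.02, "tz": 0, "rx": 0, "ry": 0, "rz": 0}, {"gripper": 0.4, "tx": 0, "ty": 0, "tz": 0, "rx": 0, "ry": 0, "rz": 0}, {"gripper": 0.4, "tx": 0, "ty": 0, "tz": 0, "rx": 0, "ry": 0, "rz": 0}]}}

```text
t: 18.65
tool_pos: [0.4095, -0.178, 0.2556]
orientation: [2.294, 2.135, 0.005]
wrist_force: [-0.0, 0.2, 0.3]
grip_width: 0.028
```

Run:
```python
from h import *
d=cam('top');e=cam('side');print(get_obs()['t'],get_obs()['tool_pos'])
V=cv2.cvtColor(d['img'],cv2.COLOR_BGR2HSV)
for s in(1,-1):
    p=B+D*(.1866+.0156)+Y*.0405*s;p[2]=.0267+.0734;u,v=proj(d,p);print('expected lid px',u,v)
    m=np.zeros(V.shape[:2],np.uint8);y0,y1,x0,x1=int(v-21),int(v+21),int(u-22),int(u+22)
    m[y0:y1,x0:x1]=((V[y0:y1,x0:x1,2]<95)&(V[y0:y1,x0:x1,1]<60))*255
    c=max(cv2.findContours(m,0,1)[0],key=cv2.contourArea);(u,v),r=cv2.minEnclosingCircle(c);q=onz(d,u,v,.1)-B;print('seen',u,v,r,'rack x',q@D+.0-.065,'y',q@Y,'expected x .1372')
cv2.imwrite('pics/f.png',np.hstack([cv2.resize(d['img'][120:370,80:400],(448,350)),cv2.resize(e['img'][120:370,200:450],(350,350))]))
```

```text
18.75 [ 0.4103 -0.177   0.2556]
expected lid px 217.4550438749758 279.16135802806053
seen 217.9166717529297 282.2083435058594 17.242504119873047 rack x 0.13587450161134915 y 0.04646667884136821 expected x .1372
expected lid px 220.3490550120941 238.71911306777292
seen 218.5 239.0 19.05921745300293 rack x 0.14088664205932727 y -0.03979405052010132 expected x .1372
```

View pics/f.png

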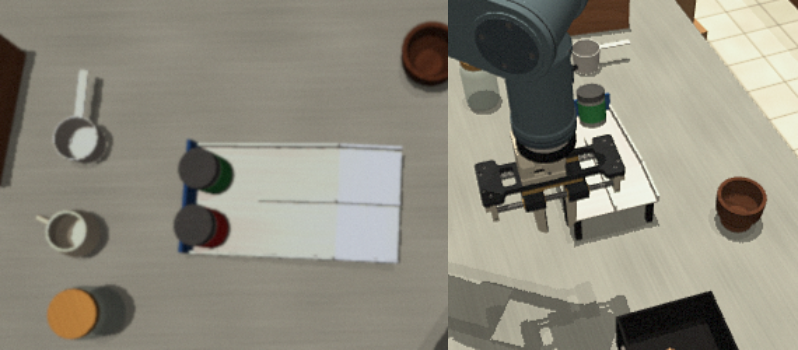

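Both tins stand leaning against the blue stop (lids at (198,168) and (193,225)), with bystanders unmoved and the gripper clear. Their lid positions agree with the expected x of 0.137 within 4 mm.

```bash
python3 -c "
from h import *
print(order.finish_job(),get_obs()['t'])"
```

```text
the job is handed in; nothing more can be done
the job is handed in; nothing more can be done
```

The chip is in the black bin, and both spice tins are standing on the rack against the blue back stop. I handed the job in at about 19 s of the 69 s allowed.

- **Chip:** I gripped it (22 mm opening, matching its width) and dropped it in the bin before touching the tins. The wrist and side pictures both showed it on the bin floor.
- **Tins:** I pushed red first, then green, down their lanes with the half-open fingertips low on each tin. The push force rose to about 10 N (red) and 8.5 N (green) at nearly the same place, x ≈ 0.160 and 0.159 m past the brow. That matched the predicted contact, so I took both as seated.
- **Last check:** From the top camera the lid centres were at rack x = 0.136 m (red) and 0.141 m (green), against 0.137 m expected. The green lid reads 4 mm high, probably because its colour mask took in the dark side band. The red lid also read about 5 mm off its lane centreline, again possibly a mask error.
- **Bystanders:** The jar, cup, creamer and mortar looked unmoved, and the gripper was clear of everything at hand-in.

No check failed. The first two move calls were refused for missing row fields, without moving the arm.

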